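Lay a clock movement down on the pulse tester and test it

TASK

Test the clock movement that stands on its narrow edge on the tester's grey pad: first move the loupe that is in its way and stand it, wide end down, in the empty wooden tray; then, without lifting the movement or using force, tip it over with a light push so that it lies flat on its back with the shaft up, wholly on the pad. Only then press the tester's button, hold it fully down for at least 3 seconds and let it go. Leave the clock, the bottle and the parts in the other tray where they are.

Things in the scene. Friction and masses are not known exactly. Their poses are not given: they have to be found in the camera images.
- tester: Fixed white tester. Origin on the counter; its deck, 45 mm high, spans x -85 to +90, y -110 to +110 mm. A grey pad 110 x 110 x 2 mm lies on it, centred at x 0, y +35 mm. A display panel 200 mm long in y, rising 45 mm above the deck, stands along the far edge from x +66 to +90 mm. The button is at x 0, y -75 mm.
- pad_centre (a point): Middle of the grey pad's top face, 47 mm above the counter; axes as the tester's, z up.
- pulse_button (a joint): Travel of the momentary push button on the tester: 0 m when up, 0.006 m fully down. It is pushed straight down against a spring, about 5 N at full travel, and comes up by itself.
- pulse_button_top (a point): Middle of the top face of the round white button (28 mm across, in a black housing) when up; it moves with the button.
- movement: Quartz clock movement: black case 56 x 56 x 16 mm, 70 g, origin in its middle; x is the thin axis. An 8 mm brass shaft stands out 14 mm from the middle of the -x face (15 mm collar, 3 mm high, at its root); the flat back faces +x, to the display panel. It stands on the pad on one edge. Pushed above the shaft towards +x it falls over past some 16 degrees; its middle ends 36 mm further on in +x.
- shaft_tip (a point): Middle of the shaft's free end, 22 mm from the case's middle.
- loupe: Watchmaker's loupe: aluminium, round, 38 mm tall; a cup 36 mm across for the lowest 8 mm, tapering to a straight neck 26 mm across from 18 mm above its foot to the top. About 40 g. Origin at the centre of its underside, z up. It stands on the pad between the movement's back and the display panel, where the movement must fall.
- rest_tray: The empty tray: fixed shallow wooden tray 105 x 105 mm outside, walls 5 mm thick and 22 mm high, inner floor 5 mm above the counter. Origin at the centre of its underside, axes along its sides.
- parts_tray: A second wooden tray of the same size, fixed, holding two metal clock parts; not to be used.
- barrel_a: Brass spring barrel, 30 mm across, 24 mm tall, in the second tray. Origin at the centre of its underside. To be left alone.
- barrel_b: Steel spool, 24 mm across, 22 mm tall, in the second tray. Origin at the centre of its underside. To be left alone.
- desk_clock: Loose wooden desk clock, 50 mm deep (x), 110 mm wide, 120 mm tall, on the counter beyond the tester and trays. Origin at the centre of its underside. To be left alone.
- oil_bottle: Small loose amber glass oil bottle, 30 mm across, 60 mm tall, standing on the tester's deck beside the pad, near x -61, y -36 mm in the tester's frame. Origin at the centre of its underside. To be left alone.
Mind the look-alikes: they are no part of the job. There is more than one size of the movement; the job needs the middle-sized. Of the things that look like the loupe, the smaller one is meant.

How it is judged:
By the outcome, as a careful person would: the job done as asked, in the order asked, and still so for the second after the job is handed in, with the robot touching nothing.
It also fails if it takes over 67 s, if anything falls off the work surface, if the arm or the gripper's body presses on something with over 40 N, if the wrist force passes 120 N, or if a joint passes its speed limit or range.

ROBOT

A 6-joint arm with a two-finger parallel gripper is mounted at the origin on the work surface. World frame = base frame: x ahead of the robot, y to its left, z up, the work surface at z = 0. Lengths are in m, angles in rad, forces in N, time in s.
With the tool pointing down it reaches from about 0.35 to 0.975 m from the base axis. Payload 4.9 kg.
Tool frame: the origin (TCP) lies at the very end of the fingers, on their centre line; the grasp point (between the pads) lies 19 mm behind it; z points along the fingers, x is the direction in which the jaws open and shut, and the axes are right-handed (so a half turn about z gives the same grasp; the last joint's range is limited). The gripper opens to 85 mm and grips with 20 to 120 N. Pads are 22 mm wide; open, the fingers measure 114 mm over their backs; the gripper's body (76 mm by 85 mm) begins 54 mm behind the grasp point. The pads swing forward as they close: fully open they stand 13 mm farther back than shut.
Start: joints at [1.098, 0.053, 1.613, -0, 1.476, -0.119], TCP at [0.217, 0.586, 0.231] pointing down, gripper open.
Joint ranges: [-3.01, 3.01], [-1.01, 2.22], [0.06, 2.58], [-1.02, 4.17], [0.09, 2.62], [-3.14, 3.14]. Speed limits (rad/s): [2.57, 2.57, 3.14, 3.14, 3.14, 3.14].

INTERFACE

Orientations are given as a rotation vector (axis times angle).
In Python, from station import ctrl, get_image, calibration, job gives the robot as it stands.
- The arm moves only by the tool jog_arm, never from a script. Its argument "deltas" is a list of rows, each a list of 3 entries, a list of its own where there are three numbers: the turn, a rotation vector about the tool's x, y, z in degrees, then the shift along the tool's x, y, z in m, then the finger opening in m, from 0 to 0.0854. In form: [[[ax, ay, az], [tx, ty, tz], gripper], ...]. A call has 1 to 12 rows; each row is the pose to reach, as a shift and turn from the pose commanded when the call began, along the tool's axes at that moment; what a row does not reach only later rows make up. A row lasts 1/12 s, in which the tool goes at most 41.7 mm and 7.16 degrees, less where a joint would pass 70% of its speed; a pose out of reach is approached as far as the arm can. A call with a gripper value outside its range is refused whole. The fingers move at their own pace and stop on an object; "squeeze" is the grip in N (left out, the last holds). Time passes only in rows, so rows that repeat a pose let the fingers close. It gives the time, the measured TCP pose, the force and the opening at its end, in the units of the state.
- ctrl.get_obs(): the state, without advancing time (a new reading comes with each control period).
- get_image(name): name is "scene" or "side" or "wrist"; returns the picture (420x560x3 uint8, red, green, blue); there is no depth.
- calibration(name): a dict with "mtx" (3x3 intrinsics, pixels), "origin" and "rotation" of the camera in the world; the wrist camera has in their place "tool_from_camera" (4x4, takes a point from camera to tool coordinates, whose origin is the TCP and whose axes are the tool frame's). Camera axes: x right, y up, looking along -z (the intrinsics and any distortion apply to the point x, -y, -z); pixel columns grow to the right and rows downward; lengths in m; the calibration is good to about 2 mm. The wrist camera is an equidistant fisheye: a pixel r from the principal point sees the ray r / f radians off the axis. A picture is of the moment at which its call begins: read the wrist's pose just before it. calibration takes no time and is no camera call.
- job.finish_job(): hands the job in, once; it reports no verdict.
The state is a dict: "t": time; "q": joint angles; "dq": joint speeds; "effort": joint torques, N m; "tool_pos": TCP position; "tool_rot": TCP orientation; "contact_force": force on the tool from outside, world axes, zero at the start; "wrist_torque": the same for the moment, N m; "opening": finger opening in m.
Only numpy, scipy, OpenCV 4.12 (cv2) and the standard library are available. Lean on these libraries where they do the work, as an engineer would, in place of code of your own. Each camera call takes 0.05 s, during which the arm holds its last target.

## Working session

There is one attempt and no reset: what is moved stays moved. The work goes in short steps, Python scripts to look and compute and a tool call to move; the robot and the scene stay as the last step left them, time stands still between calls to the robot, and variables do not carry over. Pictures are saved under pics/ and viewed, and the job is handed in when it is done.

Besides the shell and the picture viewer there is one more tool, called after "Request:" as name(argument=value, ...), one argument or row to a line, values as JSON. jog_arm: Moves the arm, as the interface text tells. Its arguments: {"type":"object","properties":{"deltas":{"type":"array","items":{"type":"array"}},"squeeze":{"type":"number"}},"required":["deltas"]}

```bash
ls; mkdir -p pics; python3 - <<'E'
from station import ctrl,get_image,calibration,job
import cv2,numpy as np
o=ctrl.get_obs();print({k:np.round(v,4) for k,v in o.items()})
for n in("scene","side","wrist"):
    cv2.imwrite(f"pics/{n}0.png",get_image(n)[:,:,::-1]);print(n,{k:np.round(np.array(v),4).tolist() if not isinstance(v,str) else v for k,v in calibration(n).items()})
E
```

```text
pics
{'t': np.float64(0.0), 'q': array([ 1.098 ,  0.0534,  1.6143, -0.    ,  1.476 , -0.119 ]), 'dq': array([ 0.0012,  0.0013, -0.0004,  0.0002, -0.0017, -0.0003]), 'effort': array([-2.20000e-03, -3.93682e+01, -3.70172e+01, -3.00000e-04,
        7.00000e-03,  0.00000e+00]), 'tool_pos': array([0.2162, 0.5857, 0.23  ]), 'tool_rot': array([ 2.5769,  1.7953, -0.0028]), 'contact_force': array([0.2438, 0.3094, 0.5465]), 'wrist_torque': array([-0.0377,  0.0681, -0.0253]), 'opening': np.float64(0.0854)}
scene {'mtx': [[408.0448, 0.0, 277.8924], [0.0, 408.0448, 208.2498], [0.0, 0.0, 1.0]], 'origin': [0.9399, -0.3476, 0.9518], 'rotation': [0.5232, 0.1935, 0.6734]}
side {'mtx': [[477.3697, 0.0, 280.4317], [0.0, 477.3697, 198.8783], [0.0, 0.0, 1.0]], 'origin': [0.478, 0.8805, 0.8698], 'rotation': [0.1019, -1.1861, -2.7738]}
wrist {'mtx': [[325.1923, 0.0, 278.7269], [0.0, 325.1923, 216.4133], [0.0, 0.0, 1.0]], 'tool_from_camera': [[1.0, 0.0001, 0.0004, 0.0005], [0.0002, -0.9543, -0.2988, -0.0751], [0.0004, 0.2988, -0.9543, -0.1429], [0.0, 0.0, 0.0, 1.0]]}
```

View pics/scene0.png

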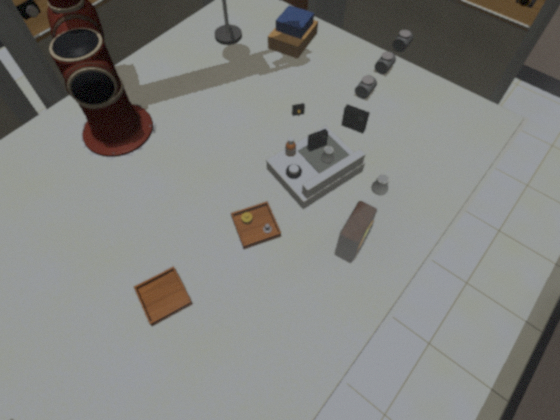

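View pics/side0.png

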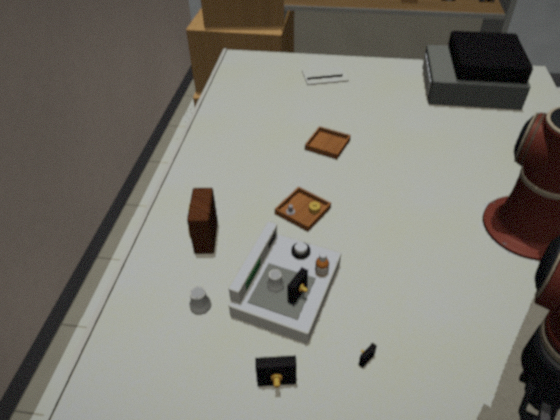

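View pics/wrist0.png

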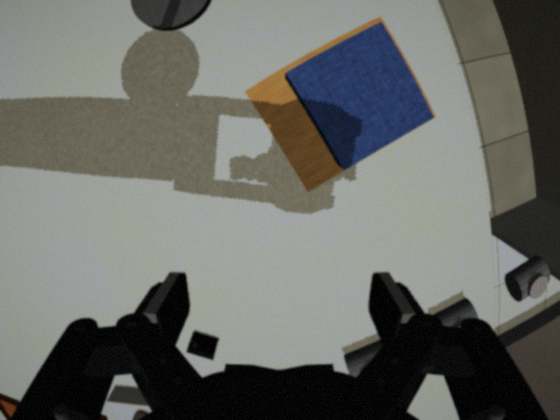

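The overviews show the tester in the middle of the scene view, around (315,165), with the movement and the loupe on its pad. The empty tray is at (163,295), and the parts tray at (256,225) has to be left alone. I'll zoom in next.

```bash
cat > h.py <<'E'
import numpy as np,cv2
from scipy.spatial.transform import Rotation as R
from station import ctrl,get_image,calibration,job
def cam(n):
    c=calibration(n);K=np.array(c["mtx"]);
    if "origin" in c:
        r=np.array(c["rotation"]);Rm=r if r.shape==(3,3) else R.from_rotvec(r).as_matrix()
        return K,np.array(c["origin"]),Rm,c
    return K,np.array(c["tool_from_camera"]),None,c
def ray(n,u,v,obs=None):
    K,o,Rm,c=cam(n)
    x=(u-K[0,2])/K[0,0];y=(v-K[1,2])/K[1,1]
    if n!="wrist":
        d=Rm@np.array([x,-y,-1.]);return o,d/np.linalg.norm(d)
    r=np.hypot(x,y);s=np.sin(r)/r if r>1e-9 else 1
    d=np.array([x*s,-y*s,-np.cos(r)])
    T=o;Rt=R.from_rotvec(obs["tool_rot"]).as_matrix();p=np.array(obs["tool_pos"])
    return p+Rt@T[:3,3],Rt@T[:3,:3]@d
def onz(n,u,v,z,obs=None):
    o,d=ray(n,u,v,obs);return o+d*(z-o[2])/d[2]
def proj(n,P,obs=None):
    K,o,Rm,c=cam(n);P=np.array(P,float)
    if n!="wrist":
        q=Rm.T@(P-o);return K[0,0]*q[0]/-q[2]+K[0,2],K[1,1]*-q[1]/-q[2]+K[1,2]
    Rt=R.from_rotvec(obs["tool_rot"]).as_matrix();p=Rt.T@(P-np.array(obs["tool_pos"]))
    T=o;q=T[:3,:3].T@(p-T[:3,3]);th=np.arctan2(np.hypot(q[0],q[1]),-q[2]);ph=np.arctan2(-q[1],q[0])
    return K[0,0]*th*np.cos(ph)+K[0,2],K[1,1]*th*np.sin(ph)+K[1,2]
def tri(a,b,):
    (o1,d1),(o2,d2)=a,b
    A=np.stack([d1,-d2],1);s=np.linalg.lstsq(A,o2-o1,rcond=None)[0]
    p,q=o1+s[0]*d1,o2+s[1]*d2
    return (p+q)/2,np.linalg.norm(p-q)
E
python3 - <<'E'
import cv2
a=cv2.imread('pics/scene0.png')[110:215,255:400];cv2.imwrite('pics/sc1.png',cv2.resize(a,None,fx=5,fy=5,interpolation=cv2.INTER_CUBIC))
a=cv2.imread('pics/side0.png')[215:345,215:365];cv2.imwrite('pics/si1.png',cv2.resize(a,None,fx=4.5,fy=4.5,interpolation=cv2.INTER_CUBIC))
a=cv2.imread('pics/scene0.png')[190:340,120:300];cv2.imwrite('pics/sc2.png',cv2.resize(a,None,fx=4,fy=4,interpolation=cv2.INTER_CUBIC))
E
```

```text
(no output)
```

View pics/sc1.png

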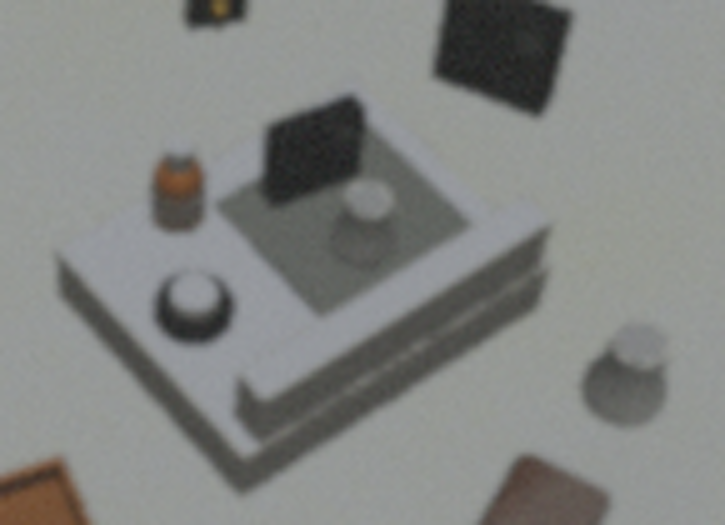

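View pics/si1.png

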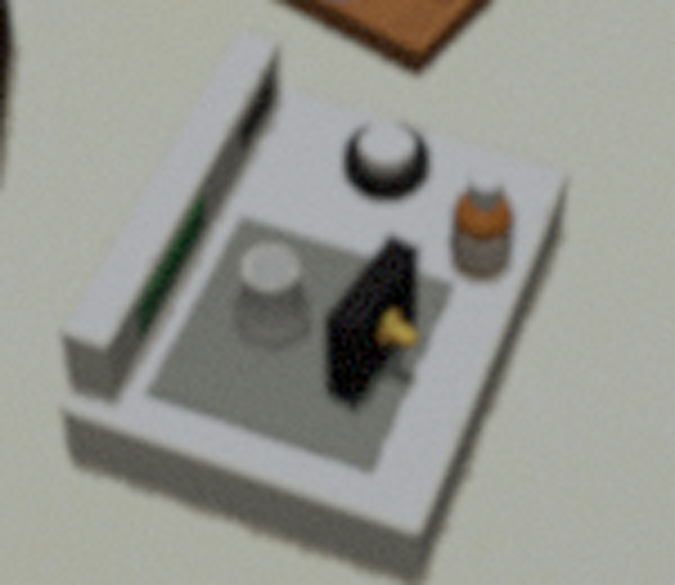

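View pics/sc2.png

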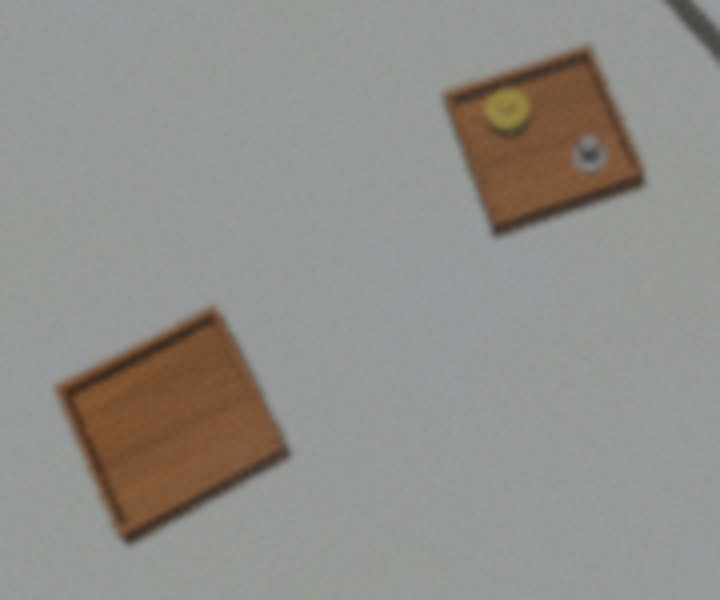

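```bash
python3 - <<'E'
from h import *
np.set_printoptions(precision=4,suppress=True)
S=lambda x,y:(255+(x+.5)/5-.5,110+(y+.5)/5-.5)
D=lambda x,y:(215+(x+.5)/4.5-.5,215+(y+.5)/4.5-.5)
C=lambda x,y:(120+(x+.5)/4-.5,190+(y+.5)/4-.5)
print("pad sc");[print(onz("scene",*S(*p),.047)) for p in[(217,205),(322,317),(470,222)]]
print("pad si");[print(onz("side",*D(*p),.047)) for p in[(452,283),(240,220),(148,392),(373,470)]]
print("loupe",tri(ray("scene",*S(368,200)),ray("side",*D(270,267))),onz("scene",*S(368,200),.085),onz("side",*D(270,267),.085))
print("button",tri(ray("scene",*S(195,293)),ray("side",*D(385,148))))
print("bottle",tri(ray("scene",*S(178,158)),ray("side",*D(487,186))))
print("shaft side y",ray("side",*D(408,333)))
print("tray");P=np.array([onz("scene",*C(*p),.022) for p in[(60,387),(213,309),(290,452),(127,540)]]);print(P,P.mean(0))
print("parts");P=np.array([onz("scene",*C(*p),.022) for p in[(445,95),(588,48),(643,182),(497,234)]]);print(P,P.mean(0))
# movement top corners: scene (263,142)? (355,97),(363,107),(270,140)
print("mov top sc");[print(onz("scene",*S(*p),.103)) for p in[(265,132),(353,96),(363,128-10)]]
print("mov top si");[print(onz("side",*D(*p),.103)) for p in[(393,237),(415,247),(329,318),(350,331)]]
E
```

```text
pad sc
[0.5067 0.2578 0.047 ]
[0.5998 0.2326 0.047 ]
[0.6246 0.3389 0.047 ]
pad si
[0.5024 0.2585 0.047 ]
[0.6078 0.234  0.047 ]
[0.6336 0.3371 0.047 ]
[0.5279 0.364  0.047 ]
loupe (array([0.5849, 0.2882, 0.0836]), np.float64(0.0016043163146385406)) [0.5863 0.2874 0.085 ] [0.584  0.2889 0.085 ]
button (array([0.5421, 0.1922, 0.0617]), np.float64(0.0006744096186839675))
bottle (array([0.4912, 0.2379, 0.0948]), np.float64(0.0031456073574067656))
shaft side y (array([0.478 , 0.8805, 0.8698]), array([ 0.0415, -0.5828, -0.8115]))
tray
[[ 0.4504 -0.3011  0.022 ]
 [ 0.4838 -0.2083  0.022 ]
 [ 0.5854 -0.2412  0.022 ]
 [ 0.551  -0.3364  0.022 ]] [ 0.5177 -0.2717  0.022 ]
parts
[[ 0.4893 -0.0059  0.022 ]
 [ 0.5385  0.0824  0.022 ]
 [ 0.6317  0.0275  0.022 ]
 [ 0.5842 -0.0594  0.022 ]] [0.5609 0.0111 0.022 ]
mov top sc
[0.5222 0.2771 0.103 ]
[0.5438 0.3287 0.103 ]
[0.5576 0.3192 0.103 ]
mov top si
[0.5292 0.2788 0.103 ]
[0.5189 0.2831 0.103 ]
[0.5521 0.3265 0.103 ]
[0.5422 0.3321 0.103 ]
```

```bash
cat > mv.py <<'E'
from h import *
def plan(p,rotm=None):
    o=ctrl.get_obs();Rt=R.from_rotvec(o["tool_rot"]).as_matrix()
    d=Rt.T@(np.array(p)-o["tool_pos"]);print("t",o["t"],"pos",o["tool_pos"].round(4),"shift",d.round(4))
    if rotm is not None: print("turn deg",np.degrees(R.from_matrix(Rt.T@rotm).as_rotvec()).round(2))
def down(a): # tool x at world yaw a(deg), z down
    a=np.radians(a);x=np.array([np.cos(a),np.sin(a),0]);z=np.array([0,0,-1.]);return np.stack([x,np.cross(z,x),z],1)
E
python3 - <<'E'
from mv import *
Rt=R.from_rotvec(ctrl.get_obs()["tool_rot"]).as_matrix();print(Rt.round(3))
for a in (76.3,-103.7): plan([.585,.288,.19],down(a))
E
```

```text
[[ 0.346  0.938 -0.001]
 [ 0.938 -0.346 -0.001]
 [-0.002 -0.    -1.   ]]
t 0.15 pos [0.2163 0.5858 0.2303] shift [-0.1516  0.4491  0.0405]
turn deg [-0.02  0.09 -6.57]
t 0.15 pos [0.2163 0.5858 0.2303] shift [-0.1516  0.4491  0.0405]
turn deg [1.4000e-01 3.0000e-02 1.7343e+02]
```

Request:
jog_arm(
  deltas=[
    [[0,0,-0.5],[-0.013,0.038,0.0],0.085],
    [[0,0,-1],[-0.026,0.076,0.0],0.07],
    [[0,0,-2],[-0.039,0.114,0.005],0.06],
    [[0,0,-3],[-0.052,0.152,0.01],0.055],
    [[0,0,-4],[-0.065,0.19,0.015],0.055],
    [[0,0,-5],[-0.078,0.228,0.02],0.055],
    [[0,0,-6],[-0.091,0.266,0.025],0.055],
    [[0,0,-6.5],[-0.104,0.304,0.03],0.055],
    [[0,0,-6.5],[-0.117,0.342,0.03],0.055],
    [[0,0,-6.5],[-0.13,0.38,0.035],0.055],
    [[0,0,-6.5],[-0.143,0.418,0.04],0.055],
    [[0,0,-6.5],[-0.152,0.449,0.04],0.055],
  ],
  squeeze=25,
)

```text
t: 1.15
tool_pos: [0.5861, 0.2855, 0.1895]
tool_rot: [-2.473, -1.937, 0.004]
contact_force: [0.1, 0.7, -0.4]
opening: 0.0551
```

Request:
jog_arm(
  deltas=[
    [[0,0,0],[0,0,0],0.055],
    [[0,0,0],[0,0,0],0.055],
    [[0,0,0],[0,0,0],0.055],
  ],
)

```text
t: 1.4
tool_pos: [0.5845, 0.2883, 0.1908]
tool_rot: [-2.471, -1.938, 0.001]
contact_force: [-0.7, -0.3, -0.2]
opening: 0.0548
```

```bash
python3 - <<'E'
from mv import *
o=ctrl.get_obs();im=get_image("wrist");np.save("w1.npy",im)
import pickle;pickle.dump(o,open("w1.pkl","wb"))
cv2.imwrite("pics/w1.png",im[:,:,::-1]);print(o["tool_pos"],o["opening"],o["t"],proj("wrist",[.585,.288,.085],o))
plan([.585,.288,.066],down(76.3))
E
```

```text
[0.58453009 0.2883162  0.19084268] 0.05478554688364877 1.4 (np.float64(278.176546777259), np.float64(213.75444797331303))
t 1.45 pos [0.5842 0.2888 0.1911] shift [-0.0006  0.0011  0.1251]
turn deg [-0.04  0.   -0.02]
```

View pics/w1.png

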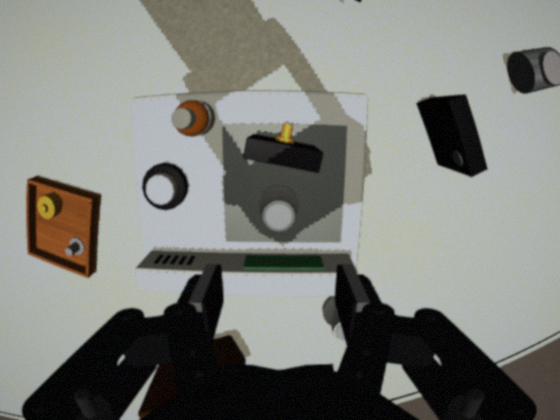

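The loupe's top is at (278,214) in the wrist view, right where I predicted it. I'll zoom in on the same picture to refine the movement and the pad.

```bash
python3 - <<'E'
import cv2
a=cv2.imread('pics/w1.png')[90:280,130:375];cv2.imwrite('pics/w1z.png',cv2.resize(a,None,fx=3,fy=3,interpolation=cv2.INTER_CUBIC))
E
```

```text
(no output)
```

View pics/w1z.png

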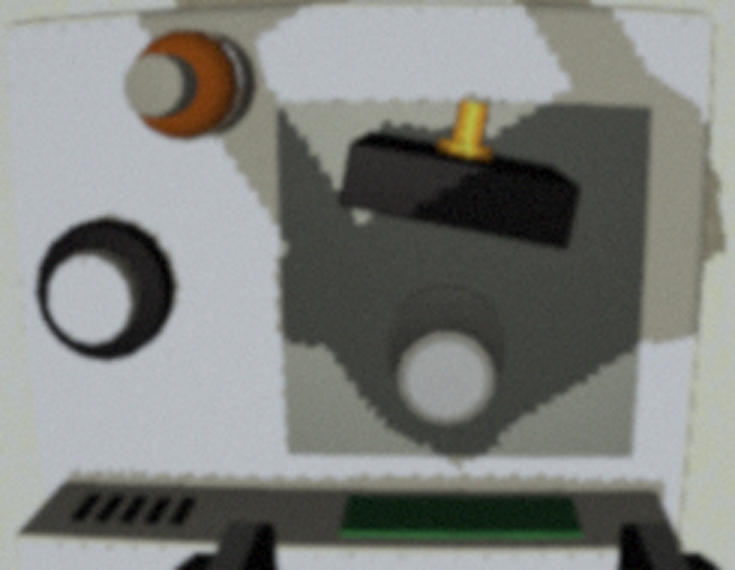

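Request:
jog_arm(
  deltas=[
    [[0,0,0],[0,0.0,0.02],0.055],
    [[0,0,0],[0,0.0,0.04],0.055],
    [[0,0,0],[0,0.0,0.06],0.055],
    [[0,0,0],[0,0.0,0.08],0.055],
    [[0,0,0],[0,0.0,0.1],0.055],
    [[0,0,0],[0,0.0,0.115],0.055],
    [[0,0,0],[0,0.0,0.124],0.055],
    [[0,0,0],[0,0.0,0.124],0.055],
    [[0,0,0],[0,0.0,0.124],0.055],
  ],
)

```text
t: 2.2
tool_pos: [0.5847, 0.2886, 0.0674]
tool_rot: [-2.471, -1.94, 0.0]
contact_force: [-0.2, -0.2, -0.2]
opening: 0.0554
```

```bash
python3 - <<'E'
from mv import *
o=ctrl.get_obs();im=get_image("wrist")
cv2.imwrite("pics/w2.png",im[:,:,::-1]);print(o["tool_pos"],o["opening"],o["t"],o["contact_force"])
E
```

```text
[0.58472915 0.28861181 0.06742067] 0.05539299067765186 2.2 [-0.22333784 -0.19811916 -0.16638762]
```

View pics/w2.png

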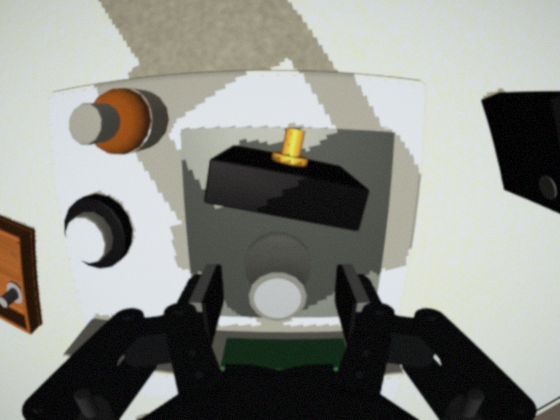

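The loupe's top, at (278,297), is centred between the fingertips, so I'll close on it.

Request:
jog_arm(
  deltas=[
    [[0,0,0],[0,0,0],0.03],
    [[0,0,0],[0,0,0],0.02],
    [[0,0,0],[0,0,0],0.015],
    [[0,0,0],[0,0,0],0.015],
    [[0,0,0],[0,0,0],0.015],
    [[0,0,0],[0,0,0],0.015],
    [[0,0,0],[0,0,0],0.015],
    [[0,0,0],[0,0,0],0.015],
    [[0,0,0],[0,0,0],0.015],
  ],
  squeeze=25,
)

```text
t: 3.0
tool_pos: [0.5861, 0.2885, 0.069]
tool_rot: [2.471, 1.939, 0.004]
contact_force: [-1.3, 0.1, 5.9]
opening: 0.0248
```

```bash
python3 - <<'E'
from mv import *
o=ctrl.get_obs();im=get_image("wrist")
cv2.imwrite("pics/w3.png",im[:,:,::-1]);print(o["tool_pos"],o["opening"],o["t"],o["contact_force"])
import pickle;o=pickle.load(open("w1.pkl","rb"))
Z=lambda x,y:(130+(x+.5)/3-.5,90+(y+.5)/3-.5)
print("pad");P=np.array([onz("wrist",*Z(*p),.047,o) for p in[(278,103),(650,107),(634,456),(289,454)]]);print(P.round(4),P.mean(0))
print("deck corner");print(onz("wrist",*Z(18,22),.045,o),onz("wrist",*Z(714,14),.045,o))
print("mov top back edge");print([onz("wrist",*Z(*p),.103,o).round(4) for p in [(341,205),(568,247),(580,188),(350,145)]])
print("button top",[onz("wrist",*Z(90,298),z,o).round(4) for z in(.06,.065)])
print("bottle top",onz("wrist",*Z(157,85),.105,o).round(4))
print("shaft tip",onz("wrist",*Z(472,102),.075,o).round(4))
E
```

```text
[0.58609225 0.28846893 0.06898046] 0.024820612380374953 3.0 [-1.25355456  0.12646256  5.9467783 ]
pad
[[0.5043 0.2572 0.047 ]
 [0.5312 0.3631 0.047 ]
 [0.6377 0.3371 0.047 ]
 [0.6107 0.2302 0.047 ]] [0.57097408 0.2968954  0.047     ]
deck corner
[0.45495635 0.18359611 0.045     ] [0.5075937  0.38903671 0.045     ]
mov top back edge
[array([0.5334, 0.2751, 0.103 ]), array([0.5562, 0.3254, 0.103 ]), array([0.5428, 0.3313, 0.103 ]), array([0.52  , 0.2809, 0.103 ])]
button top [array([0.5441, 0.188 , 0.06  ]), array([0.5435, 0.1901, 0.065 ])]
bottle top [0.4934 0.2399 0.105 ]
shaft tip [0.5177 0.3117 0.075 ]
```

View pics/w3.png

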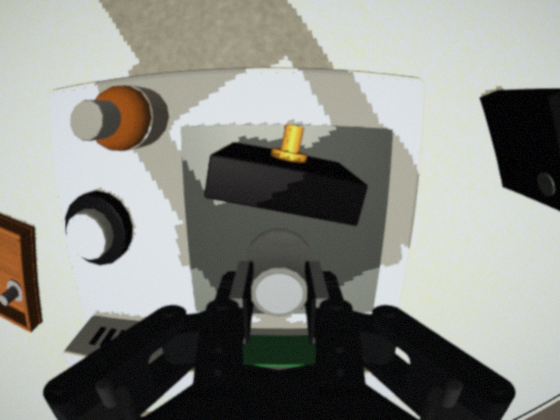

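The loupe is gripped, with the fingers stopped at 25 mm. Next I lift it.

Request:
jog_arm(
  deltas=[
    [[0,0,0],[0,0,-0.004],0.015],
    [[0,0,0],[0,0,-0.012],0.015],
    [[0,0,0],[0,0,-0.025],0.015],
    [[0,0,0],[0,0,-0.045],0.015],
    [[0,0,0],[0,0,-0.065],0.015],
    [[0,0,0],[0,0,-0.085],0.015],
    [[0,0,0],[0,0,-0.105],0.015],
    [[0,0,0],[0,0,-0.12],0.015],
    [[0,0,0],[0,0,-0.12],0.015],
    [[0,0,0],[0,0,-0.12],0.015],
  ],
)

```text
t: 3.88
tool_pos: [0.5856, 0.2883, 0.1887]
tool_rot: [2.471, 1.939, 0.004]
contact_force: [-0.1, 0.1, -1.0]
opening: 0.0249
```

```bash
python3 - <<'E'
from mv import *
o=ctrl.get_obs();im=get_image("side")
cv2.imwrite("pics/s4.png",cv2.resize(im[100:340,150:400,::-1],None,fx=3,fy=2.5));print(o["tool_pos"],o["opening"],o["t"],o["contact_force"])
plan([.5177,-.2717,.15],down(76.3))
Z=lambda x,y:(150+x/3,100+y/2.5)
E
```

```text
[0.58561883 0.28831582 0.18871063] 0.024919430443679433 3.8833 [-0.11471784  0.06210777 -0.98448415]
t 3.9333 pos [0.5848 0.288  0.1869] shift [-0.5596  0.0681  0.037 ]
turn deg [-0.03  0.02 -0.07]
```

View pics/s4.png

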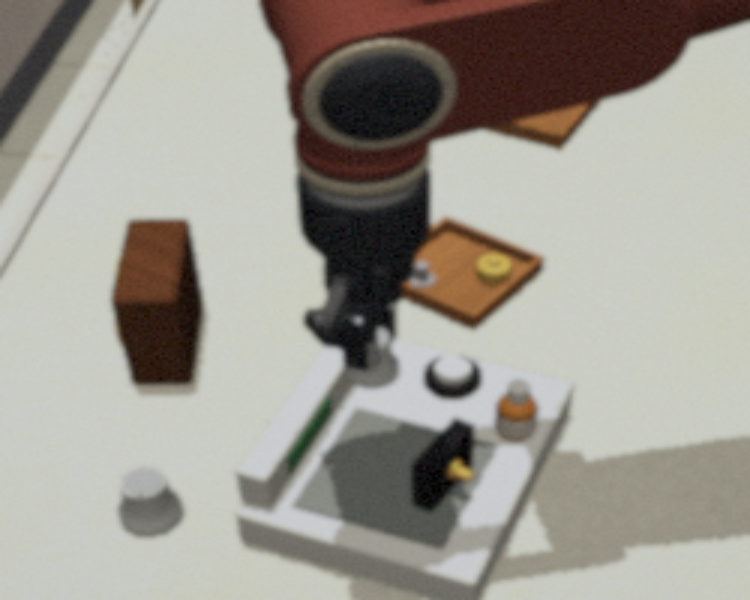

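The loupe hangs upright in the gripper and the movement hasn't moved. On to the tray.

Request:
jog_arm(
  deltas=[
    [[0,0,0],[-0.015,0.002,0],0.015],
    [[0,0,0],[-0.045,0.005,0],0.015],
    [[0,0,0],[-0.08,0.01,0],0.015],
    [[0,0,0],[-0.115,0.014,0],0.015],
    [[0,0,0],[-0.15,0.018,0],0.015],
    [[0,0,0],[-0.185,0.022,0],0.015],
    [[0,0,0],[-0.22,0.027,0],0.015],
    [[0,0,0],[-0.255,0.031,0],0.015],
    [[0,0,0],[-0.29,0.035,0],0.015],
    [[0,0,0],[-0.325,0.04,0],0.015],
    [[0,0,0],[-0.36,0.044,0],0.015],
    [[0,0,0],[-0.395,0.048,0],0.015],
  ],
)

```text
t: 4.93
tool_pos: [0.5356, -0.1088, 0.1853]
tool_rot: [-2.47, -1.937, 0.003]
contact_force: [0.4, 0.2, -0.8]
opening: 0.0249
```

Request:
jog_arm(
  deltas=[
    [[0,0,0],[-0.035,0.004,0],0.015],
    [[0,0,0],[-0.07,0.009,0.0],0.015],
    [[0,0,0],[-0.105,0.013,0.01],0.015],
    [[0,0,0],[-0.135,0.016,0.02],0.015],
    [[0,0,0],[-0.155,0.019,0.03],0.015],
    [[0,0,0],[-0.165,0.02,0.037],0.015],
    [[0,0,0],[-0.165,0.02,0.037],0.015],
    [[0,0,0],[-0.165,0.02,0.037],0.015],
  ],
)

```text
t: 5.6
tool_pos: [0.5167, -0.2713, 0.1487]
tool_rot: [-2.47, -1.936, 0.001]
contact_force: [0.0, -0.1, -0.4]
opening: 0.0251
```

```bash
python3 - <<'E'
from mv import *
o=ctrl.get_obs();im=get_image("wrist");im2=get_image("scene")
cv2.imwrite("pics/w5.png",im[:,:,::-1]);cv2.imwrite("pics/sc5.png",im2[:,:,::-1]);print(o["tool_pos"],o["opening"],o["t"],o["contact_force"])
plan([.5177,-.2717,.028],down(76.3))
import pickle;pickle.dump(o,open("w5.pkl","wb"))
E
```

```text
[ 0.51674107 -0.27126828  0.14870454] 0.025083982743374113 5.6 [ 0.00936637 -0.09982639 -0.38777047]
t 5.7 pos [ 0.518  -0.2708  0.1504] shift [-1.000e-03 -1.000e-04  1.224e-01]
turn deg [-0.01 -0.03 -0.  ]
```

View pics/w5.png

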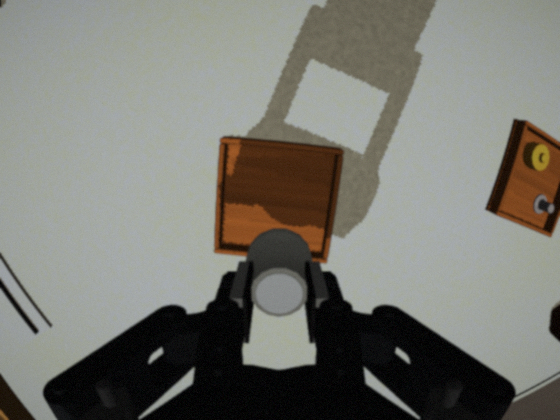

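The wrist view shows the tray rim with corners at (221,137), (343,150), (326,262) and (215,251). That gives me the tray centre as a check.

```bash
python3 - <<'E'
from mv import *
import pickle;o=pickle.load(open("w5.pkl","rb"))
P=np.array([onz("wrist",u,v,.022,o) for u,v in[(221,137),(343,150),(326,262),(215,251)]]);print(P.round(4),P.mean(0))
E
```

```text
[[ 0.447  -0.303   0.022 ]
 [ 0.4819 -0.2067  0.022 ]
 [ 0.5788 -0.2412  0.022 ]
 [ 0.5438 -0.3374  0.022 ]] [ 0.51287787 -0.27208147  0.022     ]
```

Request:
jog_arm(
  deltas=[
    [[0,0,0],[0,-0.001,0.02],0.015],
    [[0,0,0],[0,-0.002,0.045],0.015],
    [[0,0,0],[0,-0.002,0.07],0.015],
    [[0,0,0],[0,-0.002,0.09],0.015],
    [[0,0,0],[0,-0.002,0.105],0.015],
    [[0,0,0],[0,-0.002,0.113],0.015],
    [[0,0,0],[0,-0.002,0.117],0.015],
    [[0,0,0],[0,-0.002,0.119],0.015],
    [[0,0,0],[0,-0.002,0.119],0.015],
    [[0,0,0],[0,-0.002,0.119],0.015],
  ],
)

```text
t: 6.53
tool_pos: [0.5168, -0.2719, 0.0327]
tool_rot: [2.47, 1.938, 0.001]
contact_force: [0.4, 0.1, 0.5]
opening: 0.0244
```

```bash
python3 - <<'E'
from mv import *
o=ctrl.get_obs();print(o["tool_pos"],o["opening"],o["t"],o["contact_force"])
E
```

```text
[ 0.51680866 -0.27185009  0.03271718] 0.024352119818427165 6.5333 [0.35719516 0.09644922 0.51795204]
```

Request:
jog_arm(
  deltas=[
    [[0,0,0],[0,0,0.001],0.015],
    [[0,0,0],[0,0,0.002],0.015],
    [[0,0,0],[0,0,0.0025],0.015],
    [[0,0,0],[0,0,0.0025],0.015],
  ],
)

```text
t: 6.87
tool_pos: [0.5159, -0.2716, 0.0289]
tool_rot: [2.472, 1.939, 0.0]
contact_force: [-0.3, -0.2, -0.3]
opening: 0.0251
```

Request:
jog_arm(
  deltas=[
    [[0,0,0],[0,0,0.0005],0.015],
    [[0,0,0],[0,0,0.001],0.015],
    [[0,0,0],[0,0,0.001],0.015],
  ],
)

```text
t: 7.12
tool_pos: [0.5158, -0.2715, 0.0277]
tool_rot: [-2.472, -1.939, 0.0]
contact_force: [-0.5, 0.5, 0.0]
opening: 0.0247
```

Request:
jog_arm(
  deltas=[
    [[0,0,0],[0,0,0.0005],0.015],
    [[0,0,0],[0,0,0.001],0.015],
    [[0,0,0],[0,0,0.001],0.015],
  ],
)

```text
t: 7.37
tool_pos: [0.5159, -0.2715, 0.027]
tool_rot: [-2.472, -1.939, 0.0]
contact_force: [-1.5, 0.6, 1.8]
opening: 0.0246
```

Request:
jog_arm(
  deltas=[
    [[0,0,0],[0,0,0.0005],0.015],
    [[0,0,0],[0,0,0.001],0.015],
    [[0,0,0],[0,0,0.001],0.015],
  ],
)

```text
t: 7.62
tool_pos: [0.516, -0.2716, 0.027]
tool_rot: [-2.471, -1.939, 0.0]
contact_force: [-3.7, 2.2, 6.6]
opening: 0.0245
```

Contact with the tray floor reads 6.6 N. Now I open the fingers and lift away.

Request:
jog_arm(
  deltas=[
    [[0,0,0],[0,0,-0.001],0.03],
    [[0,0,0],[0,0,-0.001],0.035],
    [[0,0,0],[0,0,-0.001],0.045],
    [[0,0,0],[0,0,-0.001],0.055],
    [[0,0,0],[0,0,-0.001],0.055],
    [[0,0,0],[0,0,-0.001],0.055],
    [[0,0,0],[0,0,-0.02],0.055],
    [[0,0,0],[0,0,-0.05],0.055],
    [[0,0,0],[0,0,-0.085],0.055],
    [[0,0,0],[0,0,-0.12],0.055],
    [[0,0,0],[0,0,-0.145],0.055],
    [[0,0,0],[0,0,-0.155],0.055],
  ],
)

```text
t: 8.62
tool_pos: [0.5179, -0.2729, 0.1862]
tool_rot: [2.466, 1.934, 0.004]
contact_force: [0.4, -0.4, 0.1]
opening: 0.0551
```

```bash
python3 - <<'E'
from mv import *
o=ctrl.get_obs();im=get_image("wrist")
cv2.imwrite("pics/w6.png",im[:,:,::-1]);print(o["tool_pos"],o["opening"],o["t"],o["contact_force"])
E
```

```text
[ 0.5178815  -0.2728536   0.18623774] 0.05506512183290258 8.6167 [ 0.42302854 -0.44751575  0.09252164]
```

View pics/w6.png

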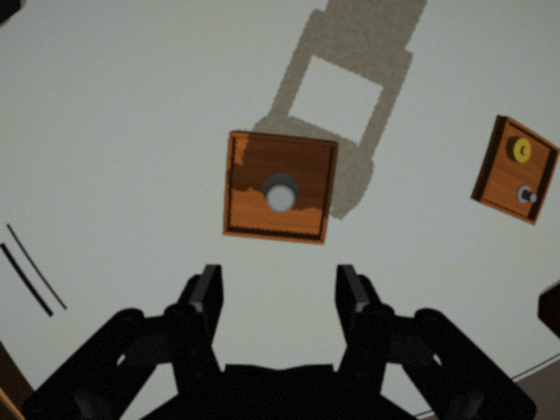

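The loupe stands upright, cup down, near the middle of the tray at (281,192). I go back to the tester with the fingers closed, ready for the push.

```bash
python3 - <<'E'
from mv import *
plan([.507,.317,.18],down(65.6))
E
```

```text
t 8.6667 pos [ 0.518  -0.2729  0.1863] shift [ 0.5704 -0.1511  0.0033]
turn deg [ 0.47  0.13 10.64]
```

Request:
jog_arm(
  deltas=[
    [[0,0,0],[0.015,-0.004,0],0.0],
    [[0,0,1],[0.045,-0.012,0],0.0],
    [[0,0,2],[0.082,-0.022,0],0.0],
    [[0,0,3],[0.12,-0.032,0],0.0],
    [[0,0,4],[0.158,-0.042,0],0.0],
    [[0,0,5],[0.196,-0.052,0],0.0],
    [[0,0,6],[0.234,-0.062,0],0.0],
    [[0,0,7],[0.272,-0.072,0],0.0],
    [[0,0,8],[0.31,-0.082,0],0.0],
    [[0,0,9],[0.348,-0.092,0],0.0],
    [[0,0,10],[0.386,-0.102,0],0.0],
    [[0,0,10.7],[0.424,-0.112,0],0.0],
  ],
  squeeze=20,
)

```text
t: 9.67
tool_pos: [0.5053, 0.1692, 0.1773]
tool_rot: [-2.64, -1.699, 0.008]
contact_force: [-0.0, 0.1, -0.1]
opening: -0.0003
```

```bash
python3 - <<'E'
from mv import *
plan([.507,.317,.18],down(65.6))
E
```

```text
t 9.6667 pos [0.5053 0.1692 0.1773] shift [ 0.1352 -0.0597 -0.0028]
turn deg [-0.25  0.16 -0.09]
```

Request:
jog_arm(
  deltas=[
    [[0,0,0],[0.03,-0.014,0],0.0],
    [[0,0,0],[0.06,-0.028,0],0.0],
    [[0,0,0],[0.085,-0.042,0],0.0],
    [[0,0,0],[0.105,-0.052,0],0.0],
    [[0,0,0],[0.115,-0.057,0],0.0],
    [[0,0,0],[0.12,-0.058,0],0.0],
    [[0,0,0],[0.12,-0.058,0],0.0],
    [[0,0,0],[0.12,-0.058,0],0.0],
  ],
)

```text
t: 10.33
tool_pos: [0.5045, 0.2993, 0.1796]
tool_rot: [2.642, 1.7, -0.003]
contact_force: [-0.1, 0.3, 0.2]
opening: -0.0001
```

```bash
python3 - <<'E'
from mv import *
o=ctrl.get_obs();im=get_image("wrist")
cv2.imwrite("pics/w7.png",im[:,:,::-1]);print(o["tool_pos"],o["opening"],o["t"],o["contact_force"])
plan([.510,.3157,.095],down(65.6))
E
```

```text
[0.50450622 0.29934727 0.17963886] -9.639561264487145e-05 10.3333 [-0.14904093  0.31834339  0.23854879]
t 10.3833 pos [0.5048 0.2991 0.1801] shift [ 0.0174 -0.0021  0.0851]
turn deg [-0.03  0.07 -0.13]
```

View pics/w7.png

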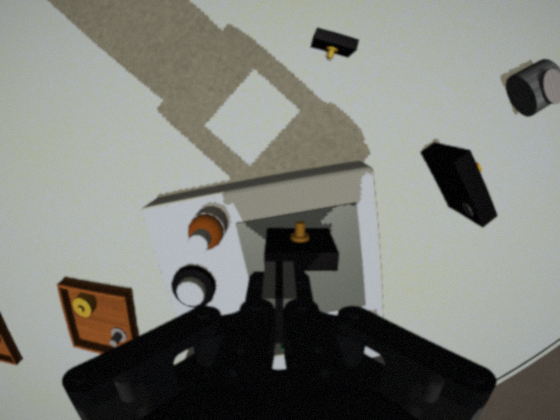

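The movement is square to the fingers, so I shift in line with its middle, stay behind it, and go down above shaft level.

Request:
jog_arm(
  deltas=[
    [[0,0,0],[0.01,-0.007,0],0.0],
    [[0,0,0],[0.0175,-0.01,0.01],0.0],
    [[0,0,0],[0.0175,-0.01,0.03],0.0],
    [[0,0,0],[0.0175,-0.01,0.055],0.0],
    [[0,0,0],[0.0175,-0.01,0.075],0.0],
    [[0,0,0],[0.0175,-0.01,0.085],0.0],
    [[0,0,0],[0.0175,-0.01,0.085],0.0],
    [[0,0,0],[0.0175,-0.01,0.085],0.0],
  ],
)

```text
t: 11.05
tool_pos: [0.5029, 0.3203, 0.0954]
tool_rot: [-2.642, -1.7, 0.001]
contact_force: [-0.6, -0.3, 0.6]
opening: -0.0002
```

```bash
python3 - <<'E'
from mv import *
o=ctrl.get_obs();im=get_image("side");w=get_image("wrist")
cv2.imwrite("pics/s8.png",cv2.resize(im[205:345,215:375,::-1],None,fx=4.5,fy=4.2,interpolation=cv2.INTER_CUBIC));cv2.imwrite("pics/w8.png",w[:,:,::-1]);print(o["tool_pos"],o["opening"],o["t"],o["contact_force"])
plan([.538-.019*.911,.303+.019*.413,.095],down(65.6))
E
```

```text
[0.5029142  0.32031202 0.0954261 ] -0.000249071404552259 11.05 [-0.56502684 -0.26250155  0.64674001]
t 11.15 pos [0.5042 0.3209 0.0975] shift [-0.0023  0.0192  0.0025]
turn deg [ 0.1  -0.12 -0.08]
```

View pics/s8.png

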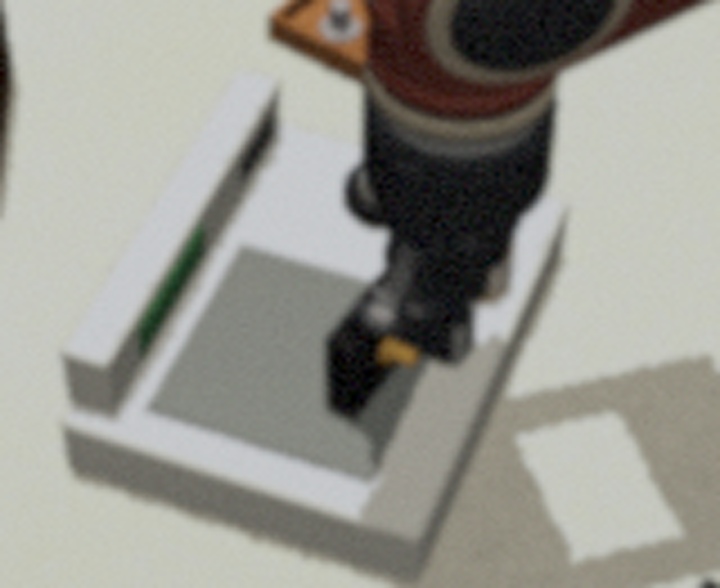

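View pics/w8.png

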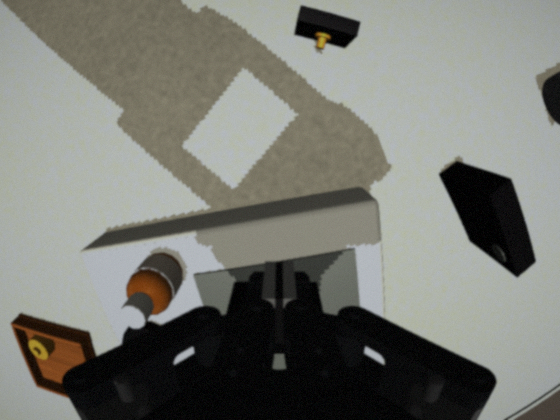

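Request:
jog_arm(
  deltas=[
    [[0,0,0],[0,0.003,0.001],0.0],
    [[0,0,0],[0,0.006,0.001],0.0],
    [[0,0,0],[0,0.009,0.001],0.0],
    [[0,0,0],[0,0.012,0.001],0.0],
    [[0,0,0],[0,0.014,0.001],0.0],
    [[0,0,0],[0,0.016,0.001],0.0],
    [[0,0,0],[0,0.017,0.001],0.0],
    [[0,0,0],[0,0.018,0.001],0.0],
    [[0,0,0],[0,0.019,0.001],0.0],
    [[0,0,0],[0,0.02,0.001],0.0],
    [[0,0,0],[0,0.021,0.001],0.0],
    [[0,0,0],[0,0.022,0.001],0.0],
  ],
)

```text
t: 12.15
tool_pos: [0.5231, 0.3112, 0.0948]
tool_rot: [-2.642, -1.7, 0.0]
contact_force: [-0.7, -0.4, -1.2]
opening: 0.0
```

```bash
python3 - <<'E'
from mv import *
o=ctrl.get_obs();im=get_image("side")
cv2.imwrite("pics/s9.png",cv2.resize(im[205:345,215:375,::-1],None,fx=4.5,fy=4.2,interpolation=cv2.INTER_CUBIC));print(o["tool_pos"],o["opening"],o["t"],o["contact_force"])
E
```

```text
[0.52311183 0.31120353 0.09480058] 4.6438318274947574e-05 12.15 [-0.6669297  -0.38277265 -1.1620561 ]
```

View pics/s9.png

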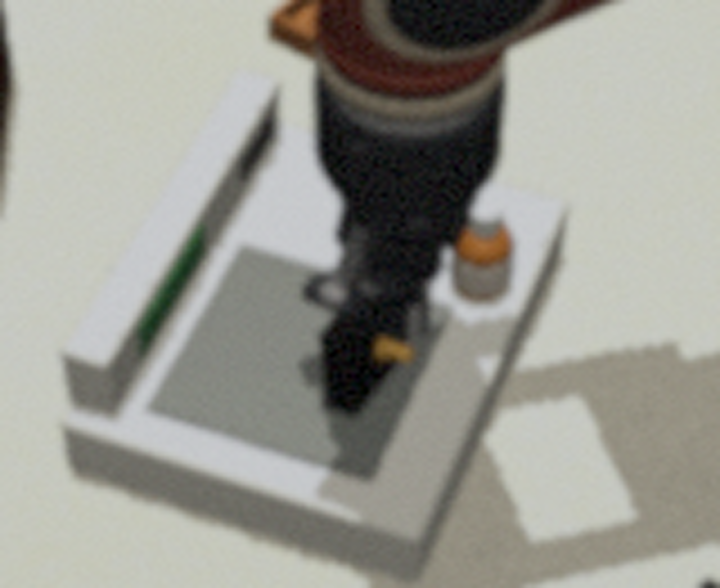

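It's in contact now, and the shaft has shifted only very slightly. I keep pushing slowly.

Request:
jog_arm(
  deltas=[
    [[0,0,0],[0,0.001,0],0.0],
    [[0,0,0],[0,0.002,0],0.0],
    [[0,0,0],[0,0.003,0],0.0],
    [[0,0,0],[0,0.004,0],0.0],
    [[0,0,0],[0,0.005,0],0.0],
    [[0,0,0],[0,0.006,0],0.0],
    [[0,0,0],[0,0.007,0],0.0],
    [[0,0,0],[0,0.008,0],0.0],
  ],
)

```text
t: 12.87
tool_pos: [0.5304, 0.3078, 0.0948]
tool_rot: [2.642, 1.7, -0.0]
contact_force: [0.1, -0.4, 0.4]
opening: 0.0001
```

```bash
python3 - <<'E'
from mv import *
o=ctrl.get_obs();im=get_image("side")
cv2.imwrite("pics/s10.png",cv2.resize(im[205:345,215:375,::-1],None,fx=4.5,fy=4.2,interpolation=cv2.INTER_CUBIC));print(o["tool_pos"],o["opening"],o["t"],o["contact_force"])
E
```

```text
[0.53044658 0.30782956 0.09477346] 8.752291952912861e-05 12.8667 [ 0.08641767 -0.39844494  0.36741321]
```

View pics/s10.png

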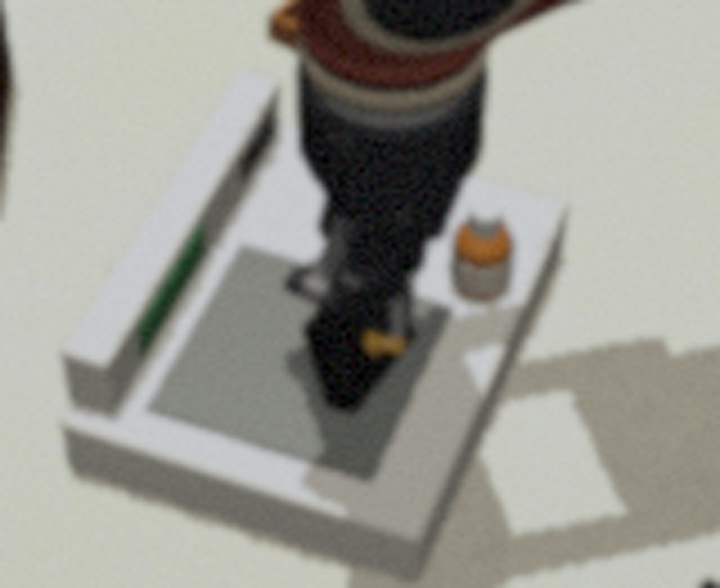

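It's tipping about its lower edge without sliding.

Request:
jog_arm(
  deltas=[
    [[0,0,0],[0,0.001,0],0.0],
    [[0,0,0],[0,0.002,0],0.0],
    [[0,0,0],[0,0.003,0],0.0],
    [[0,0,0],[0,0.004,0],0.0],
    [[0,0,0],[0,0.005,0],0.0],
    [[0,0,0],[0,0.006,0],0.0],
  ],
)

```text
t: 13.42
tool_pos: [0.5359, 0.3053, 0.0948]
tool_rot: [2.642, 1.7, -0.0]
contact_force: [-0.2, 0.6, -0.4]
opening: -0.0002
```

```bash
python3 - <<'E'
from mv import *
o=ctrl.get_obs();im=get_image("side")
cv2.imwrite("pics/s11.png",cv2.resize(im[205:345,215:375,::-1],None,fx=4.5,fy=4.2,interpolation=cv2.INTER_CUBIC));print(o["tool_pos"],o["opening"],o["t"],o["contact_force"])
E
```

```text
[0.53593766 0.30533245 0.09478186] -0.00018801350292142752 13.4167 [-0.22331936  0.61940803 -0.35493709]
```

View pics/s11.png

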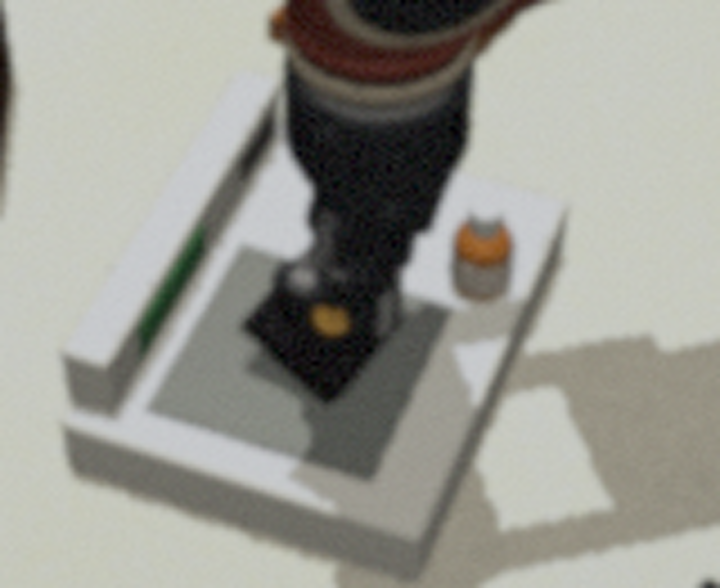

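It's falling freely now. I hold still for a moment, then raise the tool.

Request:
jog_arm(
  deltas=[
    [[0,0,0],[0,0,0],0.0],
    [[0,0,0],[0,0,0],0.0],
    [[0,0,0],[0,0,0],0.0],
    [[0,0,0],[0,0,0],0.0],
    [[0,0,0],[0,-0.005,-0.005],0.0],
    [[0,0,0],[0,-0.01,-0.02],0.0],
    [[0,0,0],[0,-0.015,-0.045],0.0],
    [[0,0,0],[0,-0.015,-0.07],0.0],
    [[0,0,0],[0,-0.015,-0.09],0.0],
    [[0,0,0],[0,-0.015,-0.1],0.0],
    [[0,0,0],[0,-0.015,-0.1],0.0],
  ],
)

```text
t: 14.38
tool_pos: [0.5237, 0.3127, 0.1997]
tool_rot: [2.64, 1.7, 0.011]
contact_force: [-0.4, -0.3, 0.7]
opening: 0.0001
```

```bash
python3 - <<'E'
from mv import *
import pickle
o=ctrl.get_obs();im=get_image("side");pickle.dump(o,open("w12.pkl","wb"))
cv2.imwrite("pics/s12.png",cv2.resize(im[205:345,215:375,::-1],None,fx=4.5,fy=4.2,interpolation=cv2.INTER_CUBIC));print(o["tool_pos"],o["opening"],o["t"],o["contact_force"])
plan([.5422,.191,.10],down(65.6))
E
```

```text
[0.52369964 0.31268898 0.19965657] 0.00014712311436973656 14.3833 [-0.42953814 -0.27152635  0.67890679]
t 14.4333 pos [0.5228 0.3122 0.197 ] shift [-0.1025  0.0676  0.0969]
turn deg [ 0.14 -0.16 -0.06]
```

View pics/s12.png

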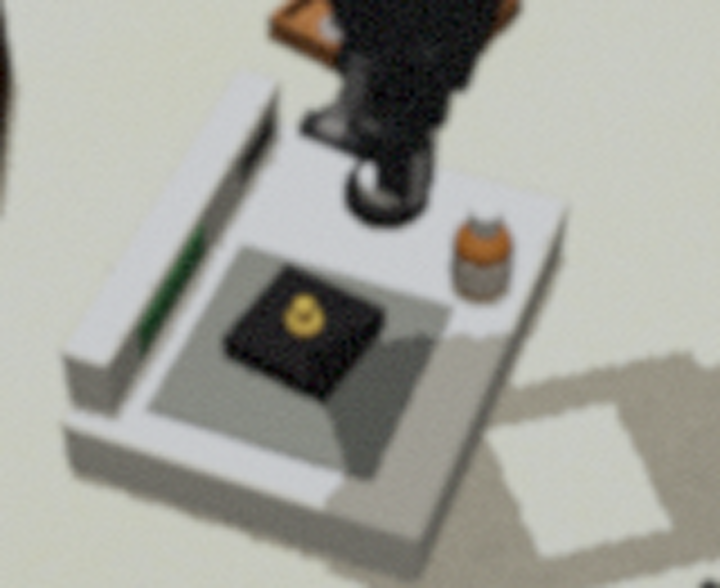

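The movement lies flat with the shaft up, wholly on the pad with clear margin all round. Next I go over the button.

Request:
jog_arm(
  deltas=[
    [[0,0,0],[-0.015,0.01,0],0.0],
    [[0,0,0],[-0.04,0.026,0.0],0.0],
    [[0,0,0],[-0.07,0.046,0.01],0.0],
    [[0,0,0],[-0.09,0.06,0.03],0.0],
    [[0,0,0],[-0.1,0.067,0.06],0.0],
    [[0,0,0],[-0.1025,0.0675,0.09],0.0],
    [[0,0,0],[-0.1025,0.0675,0.1],0.0],
    [[0,0,0],[-0.1025,0.0675,0.1],0.0],
    [[0,0,0],[-0.1025,0.0675,0.1],0.0],
  ],
)

```text
t: 15.18
tool_pos: [0.5404, 0.1906, 0.094]
tool_rot: [-2.641, -1.7, 0.003]
contact_force: [0.4, -0.2, 0.9]
opening: 0.0001
```

```bash
python3 - <<'E'
from mv import *
o=ctrl.get_obs();im=get_image("side");w=get_image("wrist")
cv2.imwrite("pics/s13.png",cv2.resize(im[205:345,215:375,::-1],None,fx=4.5,fy=4.2,interpolation=cv2.INTER_CUBIC));cv2.imwrite("pics/w13.png",w[:,:,::-1]);print(o["tool_pos"],o["opening"],o["t"],o["contact_force"])
plan([.543,.191,.065],down(65.6))
E
```

```text
[0.54039482 0.19059056 0.09397079] 0.0001304833342629015 15.1833 [ 0.40403062 -0.21544675  0.94883344]
t 15.2833 pos [0.5423 0.1912 0.0967] shift [0.     0.0006 0.0317]
turn deg [ 0.13 -0.1  -0.02]
```

View pics/s13.png

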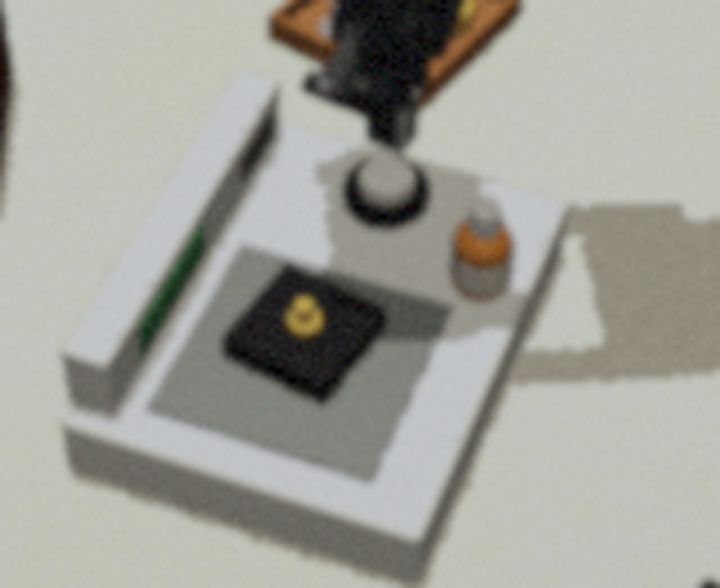

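View pics/w13.png

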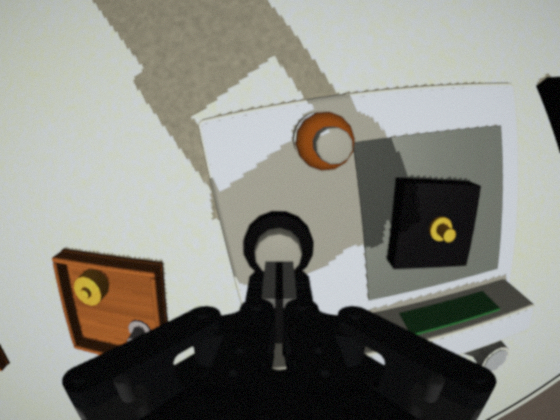

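The closed fingertips are narrower than the button and centred over it. Now I lower them slowly.

Request:
jog_arm(
  deltas=[
    [[0,0,0],[0,0.001,0.008],0.0],
    [[0,0,0],[0,0.001,0.016],0.0],
    [[0,0,0],[0,0.001,0.022],0.0],
    [[0,0,0],[0,0.001,0.026],0.0],
    [[0,0,0],[0,0.001,0.028],0.0],
    [[0,0,0],[0,0.001,0.03],0.0],
    [[0,0,0],[0,0.001,0.031],0.0],
    [[0,0,0],[0,0.001,0.032],0.0],
    [[0,0,0],[0,0.001,0.032],0.0],
  ],
)

```text
t: 16.03
tool_pos: [0.5419, 0.19, 0.063]
tool_rot: [-2.641, -1.7, 0.001]
contact_force: [-3.0, 0.2, 3.6]
opening: -0.0002
```

Request:
jog_arm(
  deltas=[
    [[0,0,0],[0,0,0.001],0.0],
    [[0,0,0],[0,0,0.002],0.0],
    [[0,0,0],[0,0,0.003],0.0],
    [[0,0,0],[0,0,0.003],0.0],
  ],
)

```text
t: 16.37
tool_pos: [0.5423, 0.19, 0.061]
tool_rot: [-2.642, -1.7, 0.0]
contact_force: [-5.5, -0.7, 9.7]
opening: 0.0005
```

Request:
jog_arm(
  deltas=[
    [[0,0,0],[0,0,0.0005],0.0],
    [[0,0,0],[0,0,0.001],0.0],
    [[0,0,0],[0,0,0.001],0.0],
  ],
)

```text
t: 16.62
tool_pos: [0.5423, 0.19, 0.0609]
tool_rot: [-2.642, -1.7, 0.001]
contact_force: [-8.1, -1.8, 13.9]
opening: -0.0001
```

```bash
python3 - <<'E'
from mv import *
o=ctrl.get_obs();im=get_image("side");w=get_image("wrist");print(o["tool_pos"],o["t"],o["contact_force"])
a=cv2.resize(im[205:275,270:350,::-1],None,fx=5,fy=6,interpolation=cv2.INTER_CUBIC)
b=cv2.resize(w[190:330,210:350,::-1],(390,420),interpolation=cv2.INTER_CUBIC)
cv2.imwrite("pics/c14.png",np.hstack([a,b]))
E
```

```text
[0.5423186  0.19001952 0.0608678 ] 16.6167 [-8.07559761 -1.84385627 13.85440992]
```

View pics/c14.png

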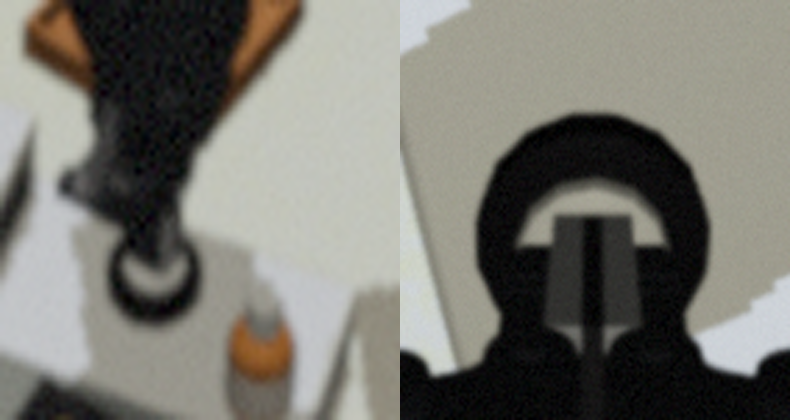

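```bash
python3 - <<'E'
from mv import *
o=ctrl.get_obs();f=lambda x,y:(210+(x-400)*140/390,190+y*140/420)
Rt=R.from_rotvec(o["tool_rot"]).as_matrix()
def t(x,y,z): 
    p=onz("wrist",*f(x,y),z,o); return p.round(4),(Rt.T@(p-o["tool_pos"])).round(4)
print("tcp px",proj("wrist",o["tool_pos"],o))
for n,z,p in [("tip front",.061,(593,215)),("tip L",.061,(553,217)),("tip R",.061,(632,217)),("btn front",.061,(593,180)),("btn front.065",.065,(593,180)),("house front",.055,(593,113)),("house L",.055,(478,220)),("house R",.055,(708,225)),("btnL",.061,(518,245)),("btnR",.061,(668,245))]: print(n,*t(*p,z))
E
```

```text
tcp px (np.float64(277.62254878328235), np.float64(275.02566111401575))
tip front [0.536  0.1938 0.061 ] [ 0.0008 -0.0074 -0.0001]
tip L [0.5334 0.1873 0.061 ] [-0.0062 -0.007  -0.0001]
tip R [0.5391 0.1999 0.061 ] [ 0.0076 -0.007  -0.0001]
btn front [0.5303 0.1964 0.061 ] [ 0.0008 -0.0136 -0.0001]
btn front.065 [0.5288 0.1971 0.065 ] [ 0.0008 -0.0153 -0.0041]
house front [0.522  0.2002 0.055 ] [ 0.0008 -0.0228  0.0059]
house L [0.5308 0.1731 0.055 ] [-0.0202 -0.0035  0.0059]
house R [0.5491 0.211  0.055 ] [ 0.0219 -0.0025  0.0059]
btnL [0.5355 0.1795 0.061 ] [-0.0124 -0.0019 -0.0001]
btnR [0.5465 0.2036 0.061 ] [ 0.0141 -0.0019 -0.0001]
```

The fingertip lies inside the button: its front edge is 7 mm from the tool axis and the button's rim is 14 mm. It is on a hard stop, since the last 1 mm of command added 4 N and no travel. I hold here.

Request:
jog_arm(
  deltas=[
    [[0,0,0],[0,0,0],0.0],
    [[0,0,0],[0,0,0],0.0],
    [[0,0,0],[0,0,0],0.0],
    [[0,0,0],[0,0,0],0.0],
    [[0,0,0],[0,0,0],0.0],
    [[0,0,0],[0,0,0],0.0],
    [[0,0,0],[0,0,0],0.0],
    [[0,0,0],[0,0,0],0.0],
    [[0,0,0],[0,0,0],0.0],
    [[0,0,0],[0,0,0],0.0],
    [[0,0,0],[0,0,0],0.0],
    [[0,0,0],[0,0,0],0.0],
  ],
)

```text
t: 17.72
tool_pos: [0.5423, 0.19, 0.0609]
tool_rot: [-2.642, -1.7, 0.001]
contact_force: [-8.4, -1.2, 14.7]
opening: -0.0001
```

Request:
jog_arm(
  deltas=[
    [[0,0,0],[0,0,0],0.0],
    [[0,0,0],[0,0,0],0.0],
    [[0,0,0],[0,0,0],0.0],
    [[0,0,0],[0,0,0],0.0],
    [[0,0,0],[0,0,0],0.0],
    [[0,0,0],[0,0,0],0.0],
    [[0,0,0],[0,0,0],0.0],
    [[0,0,0],[0,0,0],0.0],
    [[0,0,0],[0,0,0],0.0],
    [[0,0,0],[0,0,0],0.0],
    [[0,0,0],[0,0,0],0.0],
    [[0,0,0],[0,0,0],0.0],
  ],
)

```text
t: 18.72
tool_pos: [0.5423, 0.19, 0.0609]
tool_rot: [-2.642, -1.7, 0.001]
contact_force: [-7.8, -0.9, 13.6]
opening: 0.0004
```

Request:
jog_arm(
  deltas=[
    [[0,0,0],[0,0,0],0.0],
    [[0,0,0],[0,0,0],0.0],
    [[0,0,0],[0,0,0],0.0],
    [[0,0,0],[0,0,0],0.0],
    [[0,0,0],[0,0,0],0.0],
    [[0,0,0],[0,0,0],0.0],
    [[0,0,0],[0,0,0],0.0],
    [[0,0,0],[0,0,0],0.0],
    [[0,0,0],[0,0,0],0.0],
    [[0,0,0],[0,0,0],0.0],
    [[0,0,0],[0,0,0],0.0],
    [[0,0,0],[0,0,0],0.0],
  ],
)

```text
t: 19.72
tool_pos: [0.5424, 0.19, 0.0609]
tool_rot: [2.642, 1.7, -0.0]
contact_force: [-7.6, -2.2, 13.7]
opening: 0.0001
```

Request:
jog_arm(
  deltas=[
    [[0,0,0],[0,0,0],0.0],
    [[0,0,0],[0,0,0],0.0],
    [[0,0,0],[0,0,0],0.0],
    [[0,0,0],[0,0,0],0.0],
    [[0,0,0],[0,0,0],0.0],
    [[0,0,0],[0,0,0],0.0],
  ],
)

```text
t: 20.22
tool_pos: [0.5423, 0.19, 0.0609]
tool_rot: [-2.642, -1.7, 0.001]
contact_force: [-7.8, -1.6, 14.1]
opening: 0.0001
```

Request:
jog_arm(
  deltas=[
    [[0,0,0],[0,0,-0.003],0.0],
    [[0,0,0],[0,0,-0.006],0.0],
    [[0,0,0],[0,0,-0.01],0.0],
    [[0,0,0],[0,0,-0.02],0.0],
    [[0,0,0],[0,0,-0.04],0.0],
    [[0,0,0],[0,0,-0.065],0.0],
    [[0,0,0],[0,0,-0.095],0.0],
    [[0,0,0],[0,0,-0.125],0.0],
    [[0,0,0],[0,0,-0.145],0.0],
    [[0,0,0],[0,0,-0.155],0.0],
    [[0,0,0],[0,0,-0.155],0.0],
    [[0,0,0],[0,0,-0.155],0.0],
  ],
)

```text
t: 21.22
tool_pos: [0.5421, 0.1899, 0.2134]
tool_rot: [2.642, 1.7, 0.0]
contact_force: [-0.7, 0.2, -0.6]
opening: -0.0002
```

```bash
python3 - <<'E'
from mv import *
o=ctrl.get_obs();im=get_image("side");w=get_image("wrist");s=get_image("scene")
cv2.imwrite("pics/e_side.png",im[:,:,::-1]);cv2.imwrite("pics/e_w.png",w[:,:,::-1]);cv2.imwrite("pics/e_s.png",s[:,:,::-1]);print(o["tool_pos"],o["t"],o["contact_force"])
E
```

```text
[0.54206935 0.1898653  0.21343998] 21.2167 [-0.68728608  0.22404388 -0.58587136]
```

View pics/e_side.png

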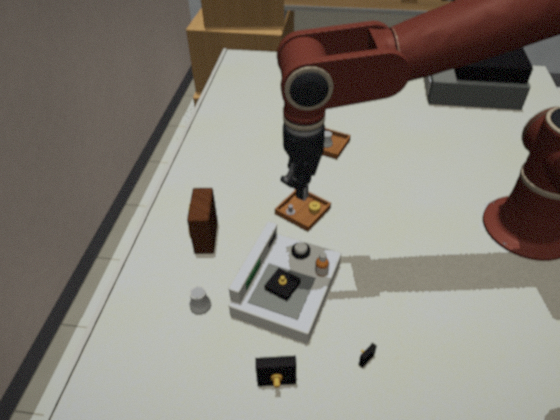

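View pics/e_w.png

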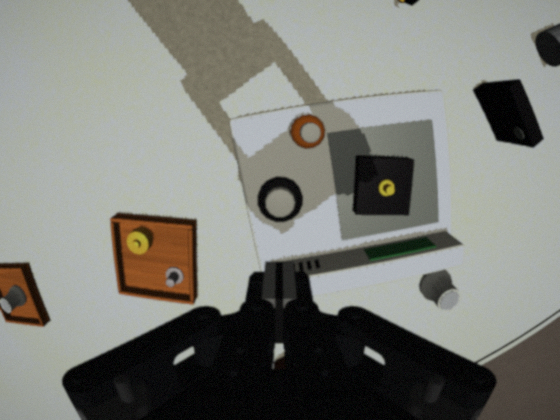

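View pics/e_s.png

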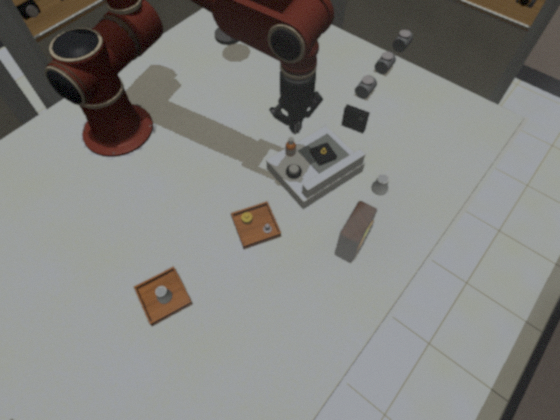

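The loupe is in the tray, the movement is flat on the pad, and the other items look undisturbed. Before handing in, I measure the released button's height to confirm the stop was full travel.

```bash
python3 - <<'E'
import cv2,numpy as np
a=cv2.imread('pics/e_w.png')[165:235,245:315];b=cv2.imread('pics/e_side.png')[230:270,280:320];c=cv2.imread('pics/e_s.png')[155:185,277:307]
cv2.imwrite('pics/z.png',np.hstack([cv2.resize(x,(260,260),interpolation=cv2.INTER_CUBIC) for x in(a,b,c)]))
E
```

```text
(no output)
```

View pics/z.png

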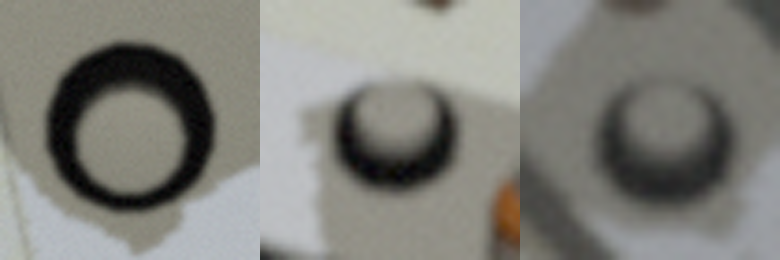

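```bash
python3 - <<'E'
from mv import *
import numpy as np
o=ctrl.get_obs()
w=ray("wrist",280-.2,202.4,o);si=ray("side",300.7,247.6);sc=ray("scene",293.1,168.4)
print(tri(w,si),tri(w,sc),tri(si,sc))
f=lambda x,y:(245+x*70/260-.3,165+y*70/260-.3)
for z in(.061,.067): print(z,[onz("wrist",*f(*p),z,o).round(4) for p in[(131,84),(131,196)]],np.linalg.norm(onz("wrist",*f(76,140),z,o)-onz("wrist",*f(187,140),z,o)),np.linalg.norm(onz("wrist",*f(131,84),z,o)-onz("wrist",*f(131,196),z,o)))
E
```

```text
(array([0.54231947, 0.18989788, 0.05986162]), np.float64(0.003276487303049138)) (array([0.5428747 , 0.1897963 , 0.06377162]), np.float64(0.00042106125355844266)) (array([0.54099032, 0.19144665, 0.06066562]), np.float64(0.0006971517764435411))
0.061 [array([0.5307, 0.1957, 0.061 ]), array([0.5572, 0.1837, 0.061 ])] 0.027889961091479985 0.029111837965720137
0.067 [array([0.5295, 0.1963, 0.067 ]), array([0.5555, 0.1845, 0.067 ])] 0.027319604091914876 0.02851649326446746
```

Triangulating puts the button top at 60–64 mm, too coarse to tell up from down. I'll compare its parallax against the concentric housing in the up and down views, using pictures I already have.

```bash
python3 - <<'E'
from mv import *
o=ctrl.get_obs()
def front(im,cx,r0,r1,ref):  # vertical profiles near column cx
    g=cv2.GaussianBlur(cv2.cvtColor(im,cv2.COLOR_BGR2GRAY).astype(np.float32),(0,0),.8)
    p=g[r0:r1,cx-2:cx+3].mean(1);return p
import copy
down=cv2.imread('pics/c14.png')[:,400:]; # 390x420 of 140x140 at (210,190)
dg=cv2.resize(down,(140,140),interpolation=cv2.INTER_AREA)
od=copy.deepcopy(o);od["tool_pos"]=np.array([.5423,.1900,.0609]);od["tool_rot"]=np.array([-2.642,-1.7,.0007])
up=cv2.imread('pics/e_w.png')[165:235,245:315]
def sub(p,lvl,rng):
    for i in rng:
        a,b=p[i],p[i+1]
        if (a-lvl)*(b-lvl)<=0 and a!=b: return i+(a-lvl)/(a-b)
def an(img,ox,oy,ob,name):
    g=cv2.cvtColor(img,cv2.COLOR_BGR2GRAY).astype(float)
    th=75; m=(g<th).astype(np.uint8)
    cx=int(round(279.3-ox)); p=g[:,cx-2:cx+3].mean(1)
    h=sub(p,th,range(5,len(p)-2)); b=sub(p,th,range(int(h)+4,len(p)-2))
    print(name,"rows",h+oy,b+oy)
    Rt=R.from_rotvec(ob["tool_rot"]).as_matrix()
    ax=np.array([.5428,.1903]) # nominal axis, same for both
    for z in(.055,.058,.061,.064,.067,.070):
        P=onz("wrist",cx+ox,b+oy,z,ob); H=onz("wrist",cx+ox,h+oy,z,ob)
        ty=Rt[:2,1]
        print(z,"btn front",((P[:2]-ax)@ty*1000).round(2),"house front",((H[:2]-ax)@ty*1000).round(2))
an(dg,210,190,od,"down");an(up,245,165,o,"up")
E
```

```text
down rows 227.6204081632653 250.17441860465118
0.055 btn front -11.21 house front -23.12
0.058 btn front -12.5 house front -24.17
0.061 btn front -13.8 house front -25.23
0.064 btn front -15.09 house front -26.28
0.067 btn front -16.39 house front -27.33
0.07 btn front -17.68 house front -28.39
up rows 176.31132075471697 188.0962962962963
0.055 btn front -11.26 house front -22.54
0.058 btn front -11.91 house front -23.07
0.061 btn front -12.56 house front -23.61
0.064 btn front -13.21 house front -24.15
0.067 btn front -13.86 house front -24.68
0.07 btn front -14.51 house front -25.22
```

With the button's 14 mm radius about one common axis, its top comes out at about 61 mm in the held view and about 67.5 mm now. That matches 6 mm of travel and shows the button has come back up, so I hand in.

```bash
python3 - <<'E'
from mv import *
print(job.finish_job())
E
```

```text
the job is handed in; nothing more can be done
None
```

The job is done as asked and handed in at about 21 s of the 67 s allowed; `finish_job` gave no verdict.

- **Loupe:** I gripped it by the neck and lifted it clear. It now stands wide end down near the middle of the empty tray.
- **Movement:** I pushed it slowly above the shaft with closed fingers. It tipped about its lower edge without visible sliding and fell on its own. The last pictures show it flat, shaft up and wholly on the pad.
- **Button:** I then pressed it to a hard stop at about 14 N and held it there for at least 3.6 s before letting go.
- **Left alone:** The clock, the bottle and the parts in the other tray look undisturbed in the final pictures; I judged this by eye.

One check disagreed. Triangulating the released button put its top at 60–64 mm, too coarse to tell up from down. A finer comparison with its housing gave about 61 mm held and 67.5 mm released, matching the full 6 mm of travel. While pressing, there was also a sideways force of about 8 N on the tool, which vanished on release.

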